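# Put the mixed-up reagent vials back in their colour-coded seats

### The job

The four reagent vials have been put back in each other's seats on the dosing carrier. Swap them round so that every vial stands upright and fully down in the seat of its own colour, with the spare grey seat, which you may use for parking on the way, empty again for the sample. Don't tip a vial over, and leave the red-lidded sample cup beside the carrier where it stands.

Things in the scene. Friction and masses are not known exactly. Their poses are not given: they have to be found in the camera images.
- vial_green: white screw-capped vial, round body 23 mm across, cap 20 mm, 51 mm high, about 40 g, with a green label band and a green disc on its cap (seen from above). Origin: centre of its underside, z up. Starts upright on the floor of a seat of another colour, 38 mm standing out. Grasp the body from above, fingers closing across the row, fingertips about 18 mm above its underside.
- vial_orange: white screw-capped vial, round body 23 mm across, cap 20 mm, 51 mm high, about 40 g, with an orange label band and an orange disc on its cap (seen from above). Origin: centre of its underside, z up. Starts upright on the floor of a seat of another colour, 38 mm standing out. Grasp the body from above, fingers closing across the row, fingertips about 18 mm above its underside.
- vial_blue: white screw-capped vial, round body 23 mm across, cap 20 mm, 51 mm high, about 40 g, with a blue label band and a blue disc on its cap (seen from above). Origin: centre of its underside, z up. Starts upright on the floor of a seat of another colour, 38 mm standing out. Grasp the body from above, fingers closing across the row, fingertips about 18 mm above its underside.
- vial_purple: white screw-capped vial, round body 23 mm across, cap 20 mm, 51 mm high, about 40 g, with a purple label band and a purple disc on its cap (seen from above). Origin: centre of its underside, z up. Starts upright on the floor of a seat of another colour, 38 mm standing out. Grasp the body from above, fingers closing across the row, fingertips about 18 mm above its underside.
- seat_green: open round green plastic cup, 51 mm across, 18 mm high, fixed on the carrier, one of five in a straight row. Origin: centre of its underside, 13 mm above the worktop, z up. Flat floor 30 mm across, 5 mm above the origin; from there the wall widens as a cone to a mouth 40 mm across, 18 mm up. The place of the green vial.
- seat_orange: open round orange plastic cup, 51 mm across, 18 mm high, fixed on the carrier, one of five in a straight row. Origin: centre of its underside, 13 mm above the worktop, z up. Flat floor 30 mm across, 5 mm above the origin; from there the wall widens as a cone to a mouth 40 mm across, 18 mm up. The place of the orange vial.
- seat_blue: open round blue plastic cup, 51 mm across, 18 mm high, fixed on the carrier, one of five in a straight row. Origin: centre of its underside, 13 mm above the worktop, z up. Flat floor 30 mm across, 5 mm above the origin; from there the wall widens as a cone to a mouth 40 mm across, 18 mm up. The place of the blue vial.
- seat_purple: open round purple plastic cup, 51 mm across, 18 mm high, fixed on the carrier, one of five in a straight row. Origin: centre of its underside, 13 mm above the worktop, z up. Flat floor 30 mm across, 5 mm above the origin; from there the wall widens as a cone to a mouth 40 mm across, 18 mm up. The place of the purple vial.
- seat_grey: open round grey plastic cup, same shape as the coloured ones: the spare seat, empty at the start. The five seats are 60 mm apart, in any order, in a row within 0.35 rad of the y axis, on an aluminium carrier 344 x 80 mm, fixed to the worktop, top 13 mm high, black ends up to 21 mm high. Origin: centre of its underside, 13 mm above the worktop.
- red_cup: white sample cup with a red screw lid, 50 mm across, 58 mm high, loose on the worktop beyond one end of the carrier, to be left where it stands. Origin: centre of its underside. A white timer, 62 x 62 x 19 mm, stands beyond the other end.

How it is judged:
By the outcome, as a careful person would: the job done as asked, in the order asked, and still so for the second after the job is handed in, with the robot touching nothing.
It also fails if it takes over 112 s, if anything falls off the work surface, if the arm or the gripper's body presses on something with over 40 N, if the wrist force passes 120 N, or if a joint passes its speed limit or range.

### The arm

A 6-joint arm with a two-finger parallel gripper is mounted at the origin on a cart in front of the work surface, level with it; the furniture and walls round the work are solid. World frame = base frame: x ahead of the robot, y to its left, z up, the work surface at z = 0. Lengths are in m, angles in degrees, forces in N, time in s.
With the tool pointing down it reaches from about 0.35 to 0.725 m from the base axis. Payload 6 kg.
Tool frame: the origin (TCP) lies at the very end of the fingers, on their centre line; the grasp point (between the pads) lies 19 mm behind it (robot.pinch_z is the distance from the TCP to the grasp point, in m); z points along the fingers, y is the line along which they close (so a half turn about z gives the same grasp; the last joint's range is limited). The gripper opens to 85 mm and grips with 20 to 120 N. Pads are 22 mm wide; open, the fingers measure 114 mm over their backs; the gripper's body (76 mm by 85 mm) begins 54 mm behind the grasp point. The pads swing forward as they close: fully open they stand 13 mm farther back than shut.
Start: joints at [91.37, 2.303, 4.859, 0, -92.561, -19.12], TCP at [0.183, 0.571, 0.231] pointing down, gripper open.
Joint ranges: [-146.85, 146.85], [-73.84, 115.35], [-62.03, 85.46], [-188.31, 113.3], [-161.28, -10.13], [-171.36, 171.36]. Speed limits (degrees/s): [147.25, 147.25, 172.46, 180, 180, 180].

### API

Orientations are given as [roll, pitch, yaw] about the fixed x, y, z axes, in that order (R = Rz(yaw) Ry(pitch) Rx(roll)).
In Python, from cell import robot gives the robot as it stands.
- The arm moves only by the shell command python3 -m crank 'ROWS' [FORCE]. ROWS is text: rows parted by semicolons, each of 7 numbers parted by spaces: the shift along the tool's x, y, z normalised to -1 to 1, where 1 is 500 mm, then the turn, a rotation vector about the tool's x, y, z normalised to -1 to 1, where 1 is pi rad, then the opening, from 0 (shut) to 1 (fully open). A call has 1 to 12 rows; each row is the pose to reach, as a shift and turn from the pose commanded when the call began, along the tool's axes at that moment, turning the shorter way round; what a row does not reach only later rows make up. A row lasts 1/10 s, in which the tool goes at most 50 mm and 8.59 degrees, less where a joint would pass 70% of its speed; a pose out of reach is approached as far as the arm can. A call with a number of a shift or a turn outside -1 to 1 is refused whole. A call with a gripper value outside its range is refused whole. The fingers move at their own pace and stop on an object; FORCE is the grip in N (left out, the last holds). Time passes only in rows, so rows that repeat a pose let the fingers close. It gives the time, the measured TCP pose, the force, the opening and the grip force at its end, in the units of the state.
- robot.sense(): the state, without advancing time (a new reading comes with each control period).
- robot.grab_frame(name): name is "side" or "top" or "wrist"; returns a dict with "frame" (384x512x3 uint8, red, green, blue), "depth" (384x512 float32, m along the optical axis (not along the pixel's ray), 0 where there is no reading), "mtx" (3x3 intrinsics, pixels), "extrinsics" (4x4, takes a point from world to camera coordinates). Camera axes: x right, y up, looking along -z (the intrinsics and any distortion apply to the point x, -y, -z); pixel columns grow to the right and rows downward; lengths in m; the calibration is good to about 2 mm. The wrist camera is an equidistant fisheye: a pixel r from the principal point sees the ray r / f radians off the axis. A picture is of the moment at which its call begins.
- robot.job_done(): hands the job in; it is judged then, once.
The state is a dict: "clock": time; "joints": joint angles; "qvel": joint speeds; "joint_efforts": joint torques, N m; "ee_pos": TCP position; "tool_rot": TCP orientation; "force": force on the tool from outside, world axes, zero at the start; "moment": the same for the moment, N m; "opening": finger opening in m; "grasp_force": force on a finger pad.
Only numpy, scipy, OpenCV 4.12 (cv2) and the standard library are available. Lean on these libraries where they do the work, as an engineer would, in place of code of your own. Each camera call takes 0.05 s, during which the arm holds its last target. There are 200 camera calls.

## Working session

There is one attempt and no reset: what is moved stays moved. The work goes in short steps, Python scripts to look and compute and a shell command to move; the robot and the scene stay as the last step left them, time stands still between calls to the robot, and variables do not carry over. Pictures are saved under pics/ and viewed, at most 14 in all, crops included, and the job is handed in when it is done.

```bash
mkdir -p pics; python3 - <<'E'
from cell import robot
import cv2,numpy as np
for n in("top","side"):
    d=robot.grab_frame(n); np.savez(f"pics/{n}0.npz",**d)
    cv2.imwrite(f"pics/{n}0.png",cv2.resize(d["frame"][:,:,::-1],(800,600),interpolation=cv2.INTER_CUBIC))
    print(n,d["mtx"].round(1).tolist(),d["extrinsics"].round(4).tolist(), d.keys())
s=robot.sense();print(s["clock"],s["ee_pos"],s["tool_rot"],s["opening"],s["force"],robot.pinch_z)
E
```

```text
top [[395.2, 0.0, 257.0], [0.0, 395.2, 191.9], [0.0, 0.0, 1.0]] [[-0.0848, -0.9964, 0.0068, 0.0472], [0.9716, -0.0812, 0.2222, -0.4943], [-0.2209, 0.0254, 0.975, -0.9803], [0.0, 0.0, 0.0, 1.0]] dict_keys(['frame', 'depth', 'mtx', 'extrinsics'])
side [[401.3, 0.0, 248.3], [0.0, 401.3, 187.4], [0.0, 0.0, 1.0]] [[0.8842, -0.4666, -0.0238, -0.4249], [0.2191, 0.3691, 0.9032, -0.1328], [-0.4126, -0.8038, 0.4286, -0.8939], [0.0, 0.0, 0.0, 1.0]] dict_keys(['frame', 'depth', 'mtx', 'extrinsics'])
0.1 [0.18276262 0.57118508 0.2303588 ] [ 1.79907888e+02 -9.40835589e-03 -1.77488066e+01] 0.08552429311915773 [ 0.01684113 -1.10214557 -0.07622608] 0.0187
```

View pics/top0.png

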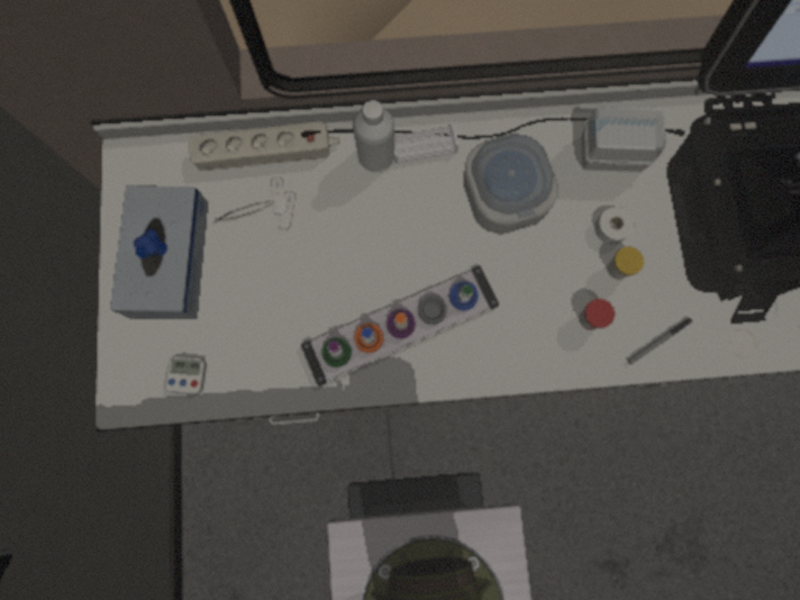

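View pics/side0.png

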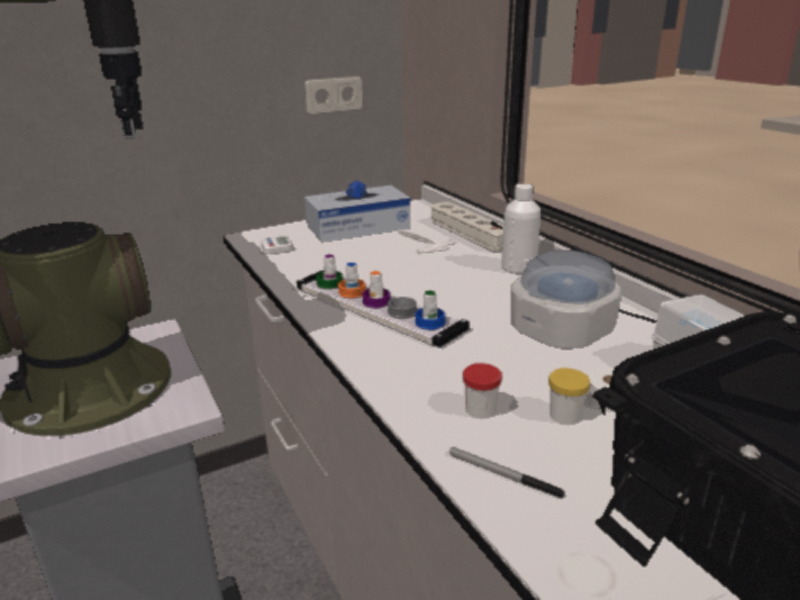

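The top view shows the row, in 800x600 pixels: green seat (336,350) holding purple, orange (368,337) holding blue, purple (400,322) holding orange, grey (432,308) empty, blue (463,295) holding green. The red cup is at (600,313) and the timer at (186,375). The side view shows the same order, left to right. Next I'll take enlarged crops.

```bash
python3 - <<'E'
import cv2,numpy as np
for n,(x,y,w,h) in dict(top=(190,165,133,85),side=(185,155,120,70)).items():
    f=np.load(f"pics/{n}0.npz")["frame"][y:y+h,x:x+w,::-1]
    f=cv2.resize(f,None,fx=6,fy=6,interpolation=cv2.INTER_CUBIC)
    cv2.imwrite(f"pics/{n}crop.png",cv2.convertScaleAbs(f,alpha=1.5))
E
```

```text
(no output)
```

View pics/topcrop.png

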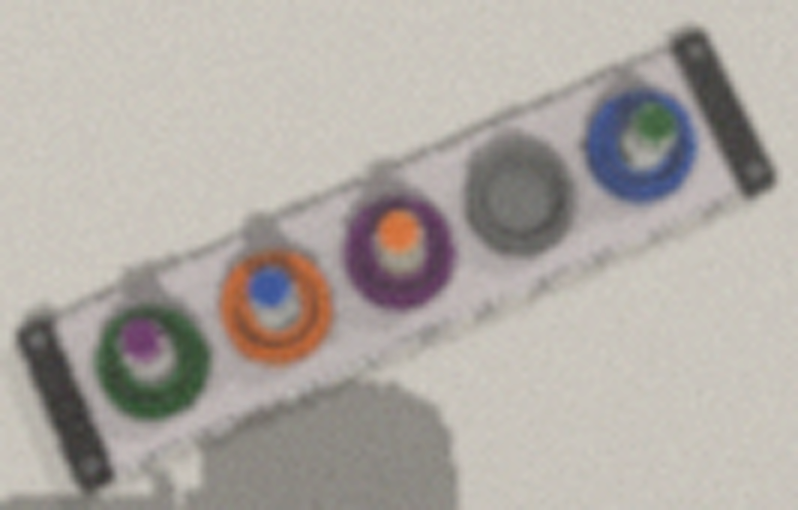

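View pics/sidecrop.png

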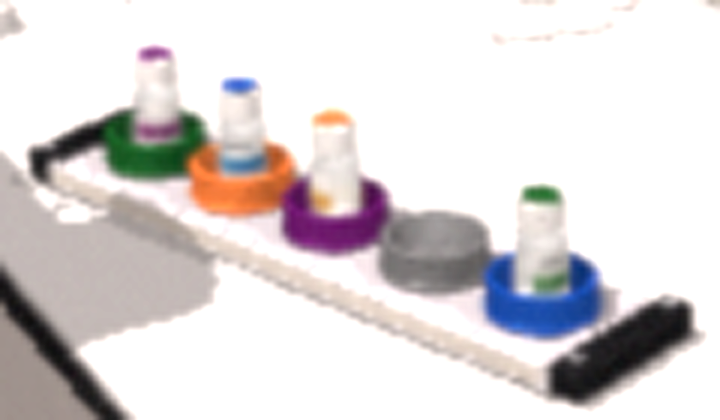

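Readings from the top crop (6x):
- Discs: purple (142,340), blue (270,286), orange (399,230), green (655,121).
- Rims: green (153,361), orange (277,306), purple (400,250), grey (519,194), blue (640,144).

Readings from the side crop (6x):
- Discs: purple (155,54), blue (239,86), orange (333,119), green (541,194).
- Rims: green (156,133), orange (242,172), purple (336,207), grey (435,237), blue (543,281).

Now I'll triangulate.

```bash
cat > h.py <<'E'
import numpy as np,cv2
def ray(d,px):
    p=np.atleast_2d(np.array(px,float)); K=d["mtx"];E=d["extrinsics"]
    r=np.c_[(p[:,0]-K[0,2])/K[0,0],-(p[:,1]-K[1,2])/K[1,1],-np.ones(len(p))]@E[:3,:3]
    return -E[:3,:3].T@E[:3,3], r
def atz(d,px,z):
    o,r=ray(d,px); return o+r*((z-o[2])/r[:,2:])
def tri(d1,p1,d2,p2):
    o1,r1=ray(d1,p1);o2,r2=ray(d2,p2);out=[]
    for a,b in zip(r1,r2):
        s,t=np.linalg.lstsq(np.c_[a,-b],o2-o1,rcond=None)[0]
        out.append(np.r_[(o1+s*a+o2+t*b)/2,np.linalg.norm(o1+s*a-o2-t*b)])
    return np.array(out)
E
python3 - <<'E'
from h import *
T,S=[dict(np.load(f"pics/{n}0.npz")) for n in("top","side")]
f=lambda a,o:(np.array(a,float)+.5)/6-.5+o
td=f([(142,340),(270,286),(399,230),(655,121)],[190,165]);sd=f([(155,54),(239,86),(333,119),(541,194)],[185,155])
tr=f([(153,361),(277,306),(400,250),(519,194),(640,144)],[190,165]);sr=f([(156,133),(242,172),(336,207),(435,237),(543,281)],[185,155])
np.set_printoptions(precision=4,suppress=True)
print("discs p b o g",tri(T,td,S,sd),sep="\n");print("rims g o p grey b",tri(T,tr,S,sr),sep="\n")
print("discs top z.064",atz(T,td,.064+.005),"rims z=.031",atz(T,tr,.031),"side discs",atz(S,sd,.069),sep="\n")
for d,p in((T,td),(T,tr)):
    q=np.round(p).astype(int); dep=d["depth"][q[:,1],q[:,0]]; o,r=ray(d,p); print("depth",o+r*dep[:,None])
R=atz(T,tr,.031)[:,:2]; v=np.linalg.svd(R-R.mean(0))[2][0]; print(np.diff(R,axis=0),np.linalg.norm(np.diff(R,axis=0),axis=1),np.degrees(np.arctan2(v[1],v[0])))
E
```

```text
discs p b o g
[[ 0.4263  0.1232  0.0681  0.0008]
 [ 0.4447  0.0676  0.0678  0.0014]
 [ 0.4643  0.0107  0.0682  0.0013]
 [ 0.5026 -0.1036  0.069   0.0019]]
rims g o p grey b
[[ 0.4234  0.1225  0.0281  0.    ]
 [ 0.4433  0.0666  0.0251  0.001 ]
 [ 0.4638  0.0101  0.0254  0.0011]
 [ 0.4842 -0.045   0.0288  0.001 ]
 [ 0.5035 -0.1019  0.0274  0.0005]]
discs top z.064
[[ 0.4266  0.123   0.069 ]
 [ 0.4452  0.0673  0.069 ]
 [ 0.4648  0.0105  0.069 ]
 [ 0.5035 -0.104   0.069 ]]
rims z=.031
[[ 0.423   0.1222  0.031 ]
 [ 0.4428  0.0662  0.031 ]
 [ 0.4633  0.01    0.031 ]
 [ 0.4842 -0.045   0.031 ]
 [ 0.5025 -0.1013  0.031 ]]
side discs
[[ 0.4251  0.1212  0.069 ]
 [ 0.4429  0.065   0.069 ]
 [ 0.4628  0.0091  0.069 ]
 [ 0.5015 -0.1037  0.069 ]]
depth [[ 0.4268  0.1231  0.0677]
 [ 0.4453  0.0673  0.0685]
 [ 0.4649  0.0105  0.0685]
 [ 0.5035 -0.104   0.069 ]]
depth [[ 0.4186  0.1197  0.0602]
 [ 0.438   0.0653  0.0589]
 [ 0.4558  0.0109  0.0708]
 [ 0.487  -0.046   0.0176]
 [ 0.4959 -0.0976  0.0601]]
[[ 0.0198 -0.056 ]
 [ 0.0205 -0.0562]
 [ 0.0209 -0.0551]
 [ 0.0183 -0.0563]] [0.0594 0.0598 0.0589 0.0592] -70.25434704393027
```

All the heights check: disc tops at about 68 mm (69 expected), rims at about 28 mm from rough readings (31 expected), pitch about 59 mm (60 expected). The row axis is at yaw -70.25°. I'll move above the middle of the row.

```bash
R="0.877 0.897 0.05 0 0 0.2917 1"; python3 -m crank '0.877 0.897 0.05 0 0 0.2917 1;0.877 0.897 0.05 0 0 0.2917 1;0.877 0.897 0.05 0 0 0.2917 1;0.877 0.897 0.05 0 0 0.2917 1;0.877 0.897 0.05 0 0 0.2917 1;0.877 0.897 0.05 0 0 0.2917 1;0.877 0.897 0.05 0 0 0.2917 1;0.877 0.897 0.05 0 0 0.2917 1;0.877 0.897 0.05 0 0 0.2917 1;0.877 0.897 0.05 0 0 0.2917 1;0.877 0.897 0.05 0 0 0.2917 1;0.877 0.897 0.05 0 0 0.2917 1' 40
```

```text
clock: 1.3
ee_pos: [0.4517, 0.0333, 0.2073]
tool_rot: [-180.0, 0.0, -70.2]
force: [0.3, 0.9, -0.6]
opening: 0.0851
grasp_force: 0.0
```

```bash
python3 -m crank '0 0 0 0 0 0 1;0 0 0 0 0 0 1;0 0 0 0 0 0 1'; python3 - <<'E'
from cell import robot
import cv2,numpy as np
d=robot.grab_frame("wrist"); s=robot.sense(); np.savez("pics/w0.npz",ee=s["ee_pos"],rot=s["tool_rot"],**d)
cv2.imwrite("pics/w0.png",cv2.convertScaleAbs(cv2.resize(d["frame"][:,:,::-1],(800,600),interpolation=cv2.INTER_CUBIC),alpha=1.3))
print(d["mtx"].tolist(),d["extrinsics"].round(4).tolist(),s["ee_pos"],s["tool_rot"])
E
```

```text
clock: 1.6
ee_pos: [0.4511, 0.0359, 0.2072]
tool_rot: [180.0, 0.0, -70.2]
force: [-0.3, 0.9, 0.2]
opening: 0.0854
grasp_force: 0.0
[[297.3186396354542, 0.0, 251.7892832994564], [0.0, 297.3186396354542, 191.08664884798162], [0.0, 0.0, 1.0]] [[-0.9414, -0.3374, -0.0008, 0.4364], [0.3196, -0.891, -0.3225, -0.0775], [0.108, -0.3038, 0.9466, -0.3956], [0.0, 0.0, 0.0, 1.0]] [0.45110342 0.03639243 0.20739123] [-1.79996307e+02  8.51728320e-03 -7.01547964e+01]
```

View pics/w0.png

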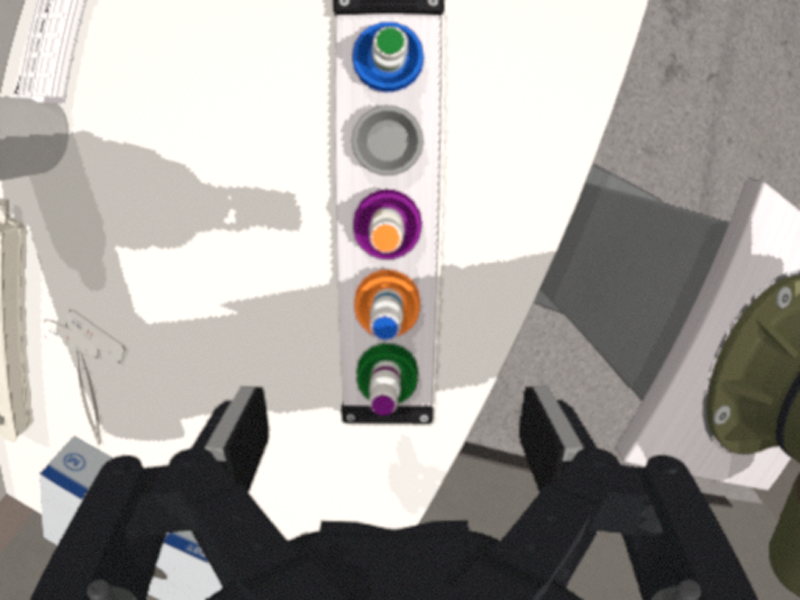

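The wrist view shows the row vertically, in 800x600 pixels:
- Discs: green (391,41), orange (386,238), blue (385,328), purple (383,404).
- Rims: blue (388,56), grey (387,140), purple (388,224), orange (388,302), green (387,373).

Next I'll turn these into positions.

```bash
cat >> h.py <<'E'
def wray(d,px):
    p=np.atleast_2d(np.array(px,float)); K=d["mtx"];E=d["extrinsics"]
    q=np.c_[(p[:,0]-K[0,2])/K[0,0],(p[:,1]-K[1,2])/K[1,1]]; t=np.linalg.norm(q,axis=1)
    r=np.c_[q[:,0]/t*np.sin(t),-q[:,1]/t*np.sin(t),-np.cos(t)]@E[:3,:3]
    return -E[:3,:3].T@E[:3,3], r
def watz(d,px,z):
    o,r=wray(d,px); return o+r*((z-o[2])/r[:,2:])
def tool(p,ee,yaw=-70.25):
    c,s=np.cos(np.radians(yaw)),np.sin(np.radians(yaw)); v=np.array(p)[...,:2]-ee[:2]
    return np.stack([v@[c,s],v@[s,-c]],-1)
E
python3 - <<'E'
from h import *
np.set_printoptions(precision=4,suppress=True)
d=dict(np.load("pics/w0.npz")); f=lambda a:(np.array(a,float)+.5)*.64-.5
D=f([(383,404),(385,328),(386,238),(391,41)]);R=f([(387,373),(388,302),(388,224),(387,140),(388,56)])
dw=watz(d,D,.069);rw=watz(d,R,.031)
print("discs p b o g",dw,"rims g o p grey b",rw,sep="\n")
print("tool axes mm: discs",tool(dw,d["ee"])*1000,"rims",tool(rw,d["ee"])*1000)
print(np.linalg.norm(np.diff(rw,axis=0),axis=1)); v=np.linalg.svd(rw-rw.mean(0))[2][0]; print(np.degrees(np.arctan2(v[1],v[0])),rw.mean(0))
for n,p in(("disc",D),("rim",R)):
    o,r=wray(d,p); q=np.round(p).astype(int); dep=d["depth"][q[:,1],q[:,0]]
    cz=-(r@d["extrinsics"][2,:3]); print(n,o+r*(dep/cz)[:,None])
E
```

```text
discs p b o g
[[ 0.427   0.1245  0.069 ]
 [ 0.4448  0.069   0.069 ]
 [ 0.4641  0.0126  0.069 ]
 [ 0.5019 -0.1023  0.069 ]]
rims g o p grey b
[[ 0.4264  0.1192  0.031 ]
 [ 0.445   0.064   0.031 ]
 [ 0.4642  0.0101  0.031 ]
 [ 0.4843 -0.0445  0.031 ]
 [ 0.5034 -0.0997  0.031 ]]
tool axes mm: discs [[-91.0474  -7.0366]
 [-32.8332  -5.142 ]
 [ 26.8144  -4.1548]
 [147.7503  -0.94  ]] rims [[-86.2641  -4.7037]
 [-28.0701  -3.6278]
 [ 29.152   -3.4018]
 [ 87.3124  -3.9271]
 [145.7586  -3.1909]]
[0.0582 0.0572 0.0582 0.0585]
-70.5196745633707 [0.4646 0.0098 0.031 ]
disc [[ 0.4269  0.1246  0.0688]
 [ 0.4447  0.0694  0.0681]
 [ 0.4641  0.0124  0.0697]
 [ 0.5018 -0.1021  0.0702]]
rim [[ 0.428   0.1141  0.0411]
 [ 0.4468  0.0585  0.0476]
 [ 0.4658  0.0041  0.0679]
 [ 0.4845 -0.0445  0.0193]
 [ 0.5006 -0.0934  0.0657]]
```

Everything agrees within about 2 mm. I'll approach the orange vial in the purple seat.

```bash
python3 -m crank '0.056 -0.008 0.05 0 0 0 0.6;0.056 -0.008 0.1 0 0 0 0.6;0.056 -0.008 0.16 0 0 0 0.6;0.056 -0.008 0.2 0 0 0 0.6;0.056 -0.008 0.24 0 0 0 0.6;0.056 -0.008 0.28 0 0 0 0.6;0.056 -0.008 0.31 0 0 0 0.6;0.056 -0.008 0.33 0 0 0 0.6;0.056 -0.008 0.342 0 0 0 0.6;0.056 -0.008 0.342 0 0 0 0.6;0.056 -0.008 0.342 0 0 0 0.6'; python3 - <<'E'
from cell import robot
import cv2,numpy as np
d=robot.grab_frame("wrist")
cv2.imwrite("pics/w1.png",cv2.convertScaleAbs(cv2.resize(d["frame"][:,:,::-1],(800,600),interpolation=cv2.INTER_CUBIC),alpha=1.3))
E
```

```text
clock: 2.75
ee_pos: [0.465, 0.0108, 0.0372]
tool_rot: [-179.9, -0.0, -70.2]
force: [0.1, 0.6, -0.1]
opening: 0.0512
grasp_force: 0.0
```

View pics/w1.png

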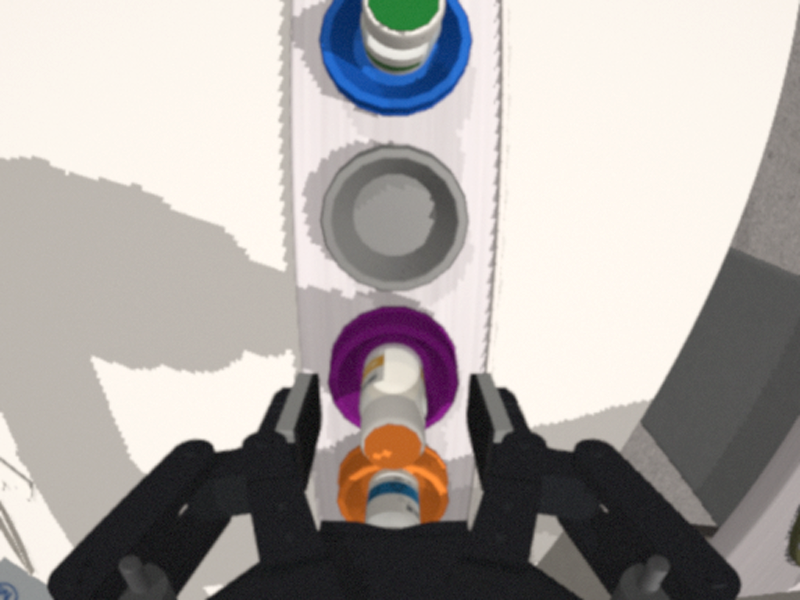

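The wrist view shows the orange-capped vial (cap at (392,443)) centred between the pads (x 312 to 472), with the grey seat clear at (394,217). I'll close the gripper.

```bash
python3 -m crank '0 0 0 0 0 0 0;0 0 0 0 0 0 0;0 0 0 0 0 0 0;0 0 0 0 0 0 0;0 0 0 0 0 0 0;0 0 0 0 0 0 0;0 0 0 0 0 0 0;0 0 0 0 0 0 0' 40
```

```text
clock: 3.6
ee_pos: [0.465, 0.0104, 0.037]
tool_rot: [-179.9, -0.0, -70.3]
force: [-1.1, 0.1, 5.9]
opening: 0.0203
grasp_force: 39.4
```

The opening of 20.3 mm suggests the pads touch the cap zone. I'll lift a little and check the hold.

```bash
python3 -m crank '0 0 -0.01 0 0 0 0;0 0 -0.03 0 0 0 0;0 0 -0.06 0 0 0 0;0 0 -0.09 0 0 0 0;0 0 -0.12 0 0 0 0;0 0 -0.15 0 0 0 0;0 0 -0.16 0 0 0 0;0 0 -0.16 0 0 0 0'; python3 - <<'E'
from cell import robot
import cv2,numpy as np
d=robot.grab_frame("wrist");s=robot.grab_frame("side")
a=cv2.resize(d["frame"][150:384,130:380,::-1],(500,468)); 
b=cv2.resize(s["frame"][110:220,190:300,::-1],(468,468),interpolation=cv2.INTER_CUBIC)[:,:300]
cv2.imwrite("pics/w2.png",np.hstack([cv2.convertScaleAbs(a,alpha=1.3),b]))
E
```

```text
clock: 4.4
ee_pos: [0.465, 0.0106, 0.1174]
tool_rot: [-179.9, 0.0, -70.3]
force: [-0.6, -0.4, -0.0]
opening: 0.0195
grasp_force: 39.2
```

View pics/w2.png

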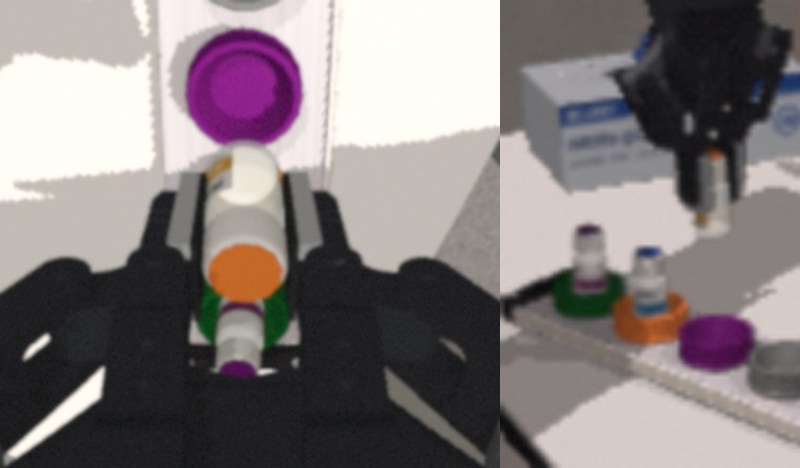

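The orange vial is held upright, clear of its seat, and the neighbours are undisturbed. The purple seat is empty at (244,88). I'll carry it to the grey seat and lower it.

```bash
python3 -m crank '0.03 0 0 0 0 0 0;0.06 0 0 0 0 0 0;0.09 0 0 0 0 0 0;0.121 0 0 0 0 0 0;0.121 0 0.03 0 0 0 0;0.121 0 0.06 0 0 0 0;0.121 0 0.09 0 0 0 0;0.121 0 0.115 0 0 0 0;0.121 0 0.135 0 0 0 0;0.121 0 0.148 0 0 0 0;0.121 0 0.158 0 0 0 0;0.121 0 0.158 0 0 0 0'
```

```text
clock: 5.7
ee_pos: [0.4853, -0.0466, 0.0376]
tool_rot: [-180.0, -0.0, -70.2]
force: [-0.3, 0.8, -0.4]
opening: 0.0202
grasp_force: 39.2
```

```bash
python3 -m crank '0 0 0.002 0 0 0 0;0 0 0.002 0 0 0 0;0 0 0.002 0 0 0 0.3;0 0 0.002 0 0 0 0.5;0 0 0.002 0 0 0 0.6;0 0 0.002 0 0 0 0.6;0 0 0.002 0 0 0 0.6;0 0 0.002 0 0 0 0.6'; python3 - <<'E'
from cell import robot
import cv2,numpy as np
d=robot.grab_frame("wrist");s=robot.grab_frame("side")
a=cv2.resize(d["frame"][150:384,130:380,::-1],(500,468)); 
b=cv2.resize(s["frame"][110:220,190:300,::-1],(468,468),interpolation=cv2.INTER_CUBIC)[:,150:450]
cv2.imwrite("pics/w3.png",np.hstack([cv2.convertScaleAbs(a,alpha=1.3),b]))
E
```

```text
clock: 6.5
ee_pos: [0.485, -0.0466, 0.0364]
tool_rot: [180.0, -0.0, -70.3]
force: [-0.4, -0.8, -0.8]
opening: 0.0509
grasp_force: 0.0
```

View pics/w3.png

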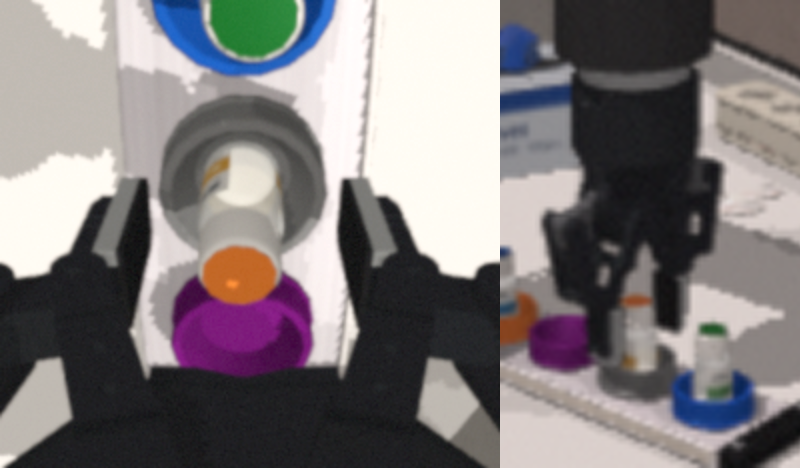

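The orange vial stands upright in the grey seat (wrist cap at (240,274), base inside the cup), and the side view agrees. Next is the purple vial in the green seat.

```bash
python3 -m crank '0 0 -0.05 0 0 0 0.6;0 0 -0.11 0 0 0 0.6;0 0 -0.16 0 0 0 0.6;-0.09 -0.002 -0.16 0 0 0 0.6;-0.18 -0.003 -0.16 0 0 0 0.6;-0.27 -0.005 -0.16 0 0 0 0.6;-0.361 -0.006 -0.16 0 0 0 0.6;-0.361 -0.006 -0.15 0 0 0 0.6;-0.361 -0.006 -0.1 0 0 0 0.6;-0.361 -0.006 -0.05 0 0 0 0.6;-0.361 -0.006 -0.015 0 0 0 0.6;-0.361 -0.006 0 0 0 0 0.6' && python3 -m crank '0 0 0 0 0 0 0.6;0 0 0 0 0 0 0;0 0 0 0 0 0 0;0 0 0 0 0 0 0;0 0 0 0 0 0 0;0 0 0 0 0 0 0;0 0 0 0 0 0 0;0 0 0 0 0 0 0'
```

```text
clock: 7.8
ee_pos: [0.426, 0.1235, 0.0345]
tool_rot: [179.8, -0.0, -70.3]
force: [0.3, -0.3, -0.5]
opening: 0.0511
grasp_force: 0.0
clock: 8.6
ee_pos: [0.4276, 0.1246, 0.0378]
tool_rot: [-179.9, -0.0, -70.2]
force: [-1.4, -1.2, 6.6]
opening: 0.0201
grasp_force: 39.3
```

```bash
python3 -m crank '0 0 -0.02 0 0 0 0;0 0 -0.06 0 0 0 0;0 0 -0.11 0 0 0 0;0 0 -0.16 0 0 0 0;0 0 -0.16 0 0 0 0' && python3 -m crank '0.06 0.002 0 0 0 0 0;0.12 0.005 0 0 0 0 0;0.18 0.007 0 0 0 0 0;0.24 0.009 0 0 0 0 0;0.24 0.009 0.03 0 0 0 0;0.24 0.009 0.06 0 0 0 0;0.24 0.009 0.09 0 0 0 0;0.24 0.009 0.12 0 0 0 0;0.24 0.009 0.14 0 0 0 0;0.24 0.009 0.152 0 0 0 0;0.24 0.009 0.158 0 0 0 0;0.24 0.009 0.158 0 0 0 0'
```

```text
clock: 9.1
ee_pos: [0.4286, 0.1251, 0.1208]
tool_rot: [-179.6, 0.1, -70.2]
force: [-0.1, 0.1, -0.2]
opening: 0.02
grasp_force: 39.1
clock: 10.3
ee_pos: [0.4634, 0.0102, 0.0379]
tool_rot: [-180.0, -0.0, -70.2]
force: [-1.4, 0.2, -0.8]
opening: 0.0201
grasp_force: 39.2
```

```bash
python3 -m crank '0 0 0.002 0 0 0 0;0 0 0.002 0 0 0 0;0 0 0.002 0 0 0 0.3;0 0 0.002 0 0 0 0.5;0 0 0.002 0 0 0 0.6;0 0 0.002 0 0 0 0.6;0 0 0.002 0 0 0 0.6;0 0 0.002 0 0 0 0.6' && python3 -m crank '0 0 -0.05 0 0 0 0.6;0 0 -0.11 0 0 0 0.6;0 0 -0.16 0 0 0 0.6;0.06 0.001 -0.16 0 0 0 0.6;0.13 0.002 -0.16 0 0 0 0.6;0.2 0.003 -0.16 0 0 0 0.6;0.24 0.003 -0.16 0 0 0 0.6;0.24 0.003 -0.15 0 0 0 0.6;0.24 0.003 -0.1 0 0 0 0.6;0.24 0.003 -0.05 0 0 0 0.6;0.24 0.003 -0.015 0 0 0 0.6;0.24 0.003 0 0 0 0 0.6'; python3 - <<'E'
from cell import robot
import cv2,numpy as np
d=robot.grab_frame("wrist");s=robot.grab_frame("side")
a=cv2.resize(d["frame"][150:384,130:380,::-1],(400,374)); 
b=cv2.resize(s["frame"][140:235,190:292,::-1],(400,374),interpolation=cv2.INTER_CUBIC)
cv2.imwrite("pics/w4.png",np.hstack([cv2.convertScaleAbs(a,alpha=1.3),b]))
E
```

```text
clock: 11.1
ee_pos: [0.4632, 0.0098, 0.0364]
tool_rot: [180.0, -0.0, -70.3]
force: [-0.0, -0.2, 0.3]
opening: 0.0515
grasp_force: 0.0
clock: 12.3
ee_pos: [0.5009, -0.103, 0.0341]
tool_rot: [179.8, 0.1, -70.2]
force: [-0.3, 0.2, -0.5]
opening: 0.0514
grasp_force: 0.0
```

View pics/w4.png

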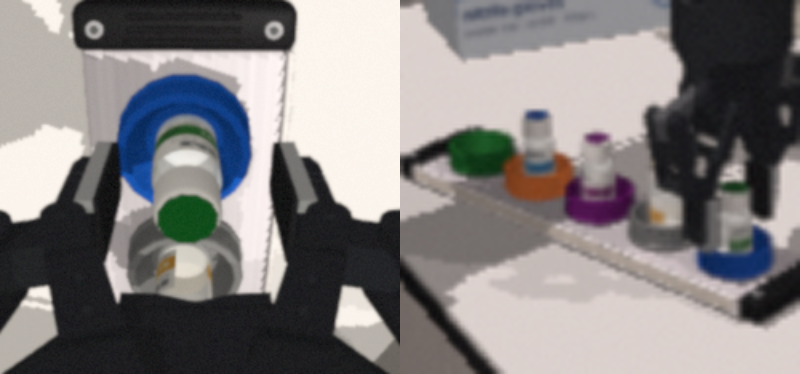

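The side view shows purple upright in the purple seat (597,165), orange in grey and green in blue. The wrist view shows the green vial (188,217) between the pads. I'll grasp it and lift.

```bash
python3 -m crank '0 0 0 0 0 0 0;0 0 0 0 0 0 0;0 0 0 0 0 0 0;0 0 0 0 0 0 0;0 0 0 0 0 0 0;0 0 0 0 0 0 0;0 0 0 0 0 0 0;0 0 0 0 0 0 0' && python3 -m crank '0 0 -0.02 0 0 0 0;0 0 -0.06 0 0 0 0;0 0 -0.11 0 0 0 0;0 0 -0.16 0 0 0 0;0 0 -0.16 0 0 0 0;0 0 -0.16 0 0 0 0'
```

```text
clock: 13.2
ee_pos: [0.5033, -0.1036, 0.0379]
tool_rot: [-179.9, -0.1, -70.2]
force: [0.2, 1.7, 6.6]
opening: 0.0202
grasp_force: 39.5
clock: 13.8
ee_pos: [0.5023, -0.1035, 0.1169]
tool_rot: [-180.0, 0.0, -70.3]
force: [0.2, 0.3, -0.6]
opening: 0.0203
grasp_force: 39.1
```

```bash
python3 -m crank '-0.06 -0.001 0 0 0 0 0;-0.13 -0.002 0 0 0 0 0;-0.2 -0.003 0 0 0 0 0;-0.27 -0.004 0 0 0 0 0;-0.34 -0.005 0 0 0 0 0;-0.41 -0.006 0 0 0 0 0;-0.46 -0.006 0 0 0 0 0;-0.48 -0.006 0 0 0 0 0;-0.48 -0.006 0.03 0 0 0 0;-0.48 -0.006 0.06 0 0 0 0;-0.48 -0.006 0.08 0 0 0 0;-0.48 -0.006 0.08 0 0 0 0'; python3 - <<'E'
from cell import robot
import cv2,numpy as np
d=robot.grab_frame("wrist")
a=cv2.resize(d["frame"][150:384,130:380,::-1],(500,468))
cv2.imwrite("pics/w5.png",cv2.convertScaleAbs(a,alpha=1.3))
E
```

```text
clock: 15.0
ee_pos: [0.423, 0.1218, 0.0736]
tool_rot: [179.7, -0.1, -70.3]
force: [-0.2, -0.9, 0.1]
opening: 0.0204
grasp_force: 39.1
```

View pics/w5.png

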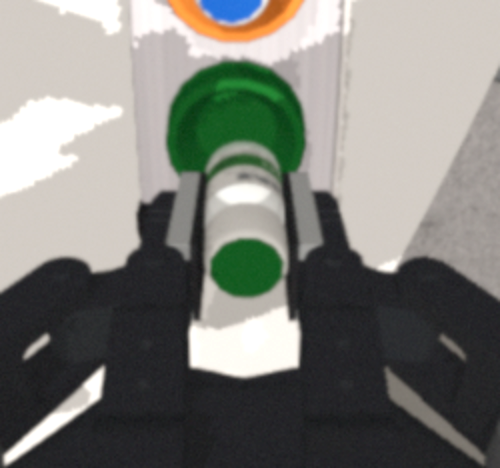

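The held green vial (x 244) sits about 2 mm to the robot side of the green cup's centre (x 236). I'll shift it across by 1.5 mm while lowering.

```bash
python3 -m crank '0 -0.003 0 0 0 0 0;0 -0.003 0.02 0 0 0 0;0 -0.003 0.04 0 0 0 0;0 -0.003 0.06 0 0 0 0;0 -0.003 0.072 0 0 0 0;0 -0.003 0.078 0 0 0 0;0 -0.003 0.078 0 0 0 0;0 -0.003 0.078 0 0 0 0' && python3 -m crank '0 0 0.002 0 0 0 0;0 0 0.002 0 0 0 0;0 0 0.002 0 0 0 0.3;0 0 0.002 0 0 0 0.5;0 0 0.002 0 0 0 0.6;0 0 0.002 0 0 0 0.6;0 0 0.002 0 0 0 0.6;0 0 0.002 0 0 0 0.6'
```

```text
clock: 15.85
ee_pos: [0.4256, 0.1236, 0.0379]
tool_rot: [180.0, -0.0, -70.2]
force: [-2.5, -1.0, 4.4]
opening: 0.02
grasp_force: 39.4
clock: 16.65
ee_pos: [0.4255, 0.1238, 0.0363]
tool_rot: [180.0, -0.0, -70.3]
force: [-0.6, -0.1, 0.5]
opening: 0.0515
grasp_force: 0.0
```

```bash
python3 -m crank '0 0 -0.05 0 0 0 0.6;0 0 -0.11 0 0 0 0.6;0 0 -0.16 0 0 0 0.6;0.04 0.001 -0.16 0 0 0 0.6;0.08 0.001 -0.16 0 0 0 0.6;0.118 0.001 -0.16 0 0 0 0.6;0.118 0.001 -0.16 0 0 0 0.6;0.118 0.001 -0.15 0 0 0 0.6;0.118 0.001 -0.1 0 0 0 0.6;0.118 0.001 -0.05 0 0 0 0.6;0.118 0.001 -0.015 0 0 0 0.6;0.118 0.001 0 0 0 0 0.6'; python3 - <<'E'
from cell import robot
import cv2,numpy as np
d=robot.grab_frame("wrist");s=robot.grab_frame("side")
a=cv2.resize(d["frame"][150:384,130:380,::-1],(400,374)); 
b=cv2.resize(s["frame"][140:235,190:292,::-1],(400,374),interpolation=cv2.INTER_CUBIC)
cv2.imwrite("pics/w6.png",np.hstack([cv2.convertScaleAbs(a,alpha=1.3),b]))
E
```

```text
clock: 17.85
ee_pos: [0.4436, 0.0683, 0.0341]
tool_rot: [179.8, -0.0, -70.2]
force: [-0.3, 0.4, -0.2]
opening: 0.0513
grasp_force: 0.0
```

View pics/w6.png

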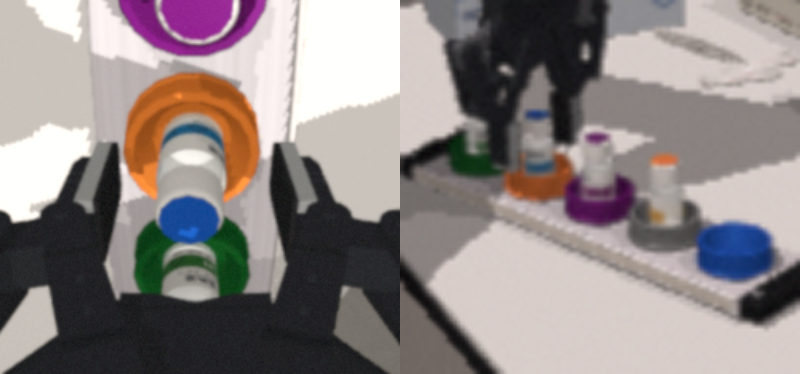

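The blue vial (189,218) is between the pads, the green vial stands in the green cup below it, and the blue seat is empty in the side view (735,245). I'll grasp, lift and carry it 180 mm.

```bash
python3 -m crank '0 0 0 0 0 0 0;0 0 0 0 0 0 0;0 0 0 0 0 0 0;0 0 0 0 0 0 0;0 0 0 0 0 0 0;0 0 0 0 0 0 0;0 0 0 0 0 0 0;0 0 0 0 0 0 0' && python3 -m crank '0 0 -0.02 0 0 0 0;0 0 -0.06 0 0 0 0;0 0 -0.11 0 0 0 0;0 0 -0.16 0 0 0 0;0 0 -0.16 0 0 0 0;0 0 -0.16 0 0 0 0'
```

```text
clock: 18.75
ee_pos: [0.4457, 0.0685, 0.0378]
tool_rot: [-179.9, 0.0, -70.2]
force: [-2.2, 1.0, 5.8]
opening: 0.0201
grasp_force: 39.4
clock: 19.35
ee_pos: [0.445, 0.0683, 0.1169]
tool_rot: [-180.0, 0.0, -70.3]
force: [-1.0, -0.2, -1.4]
opening: 0.02
grasp_force: 39.2
```

```bash
python3 -m crank '0.06 0.001 0 0 0 0 0;0.13 0.002 0 0 0 0 0;0.2 0.003 0 0 0 0 0;0.27 0.004 0 0 0 0 0;0.33 0.004 0 0 0 0 0;0.36 0.004 0 0 0 0 0;0.36 0.004 0 0 0 0 0;0.36 0.004 0.04 0 0 0 0;0.36 0.004 0.08 0 0 0 0;0.36 0.004 0.08 0 0 0 0'; python3 - <<'E'
from cell import robot
import cv2,numpy as np
d=robot.grab_frame("wrist")
a=cv2.resize(d["frame"][150:384,130:380,::-1],(500,468))
cv2.imwrite("pics/w7.png",cv2.convertScaleAbs(a,alpha=1.3))
E
```

```text
clock: 20.35
ee_pos: [0.5013, -0.1013, 0.0726]
tool_rot: [179.6, 0.2, -70.3]
force: [-0.0, 0.3, -1.2]
opening: 0.0202
grasp_force: 39.2
```

View pics/w7.png

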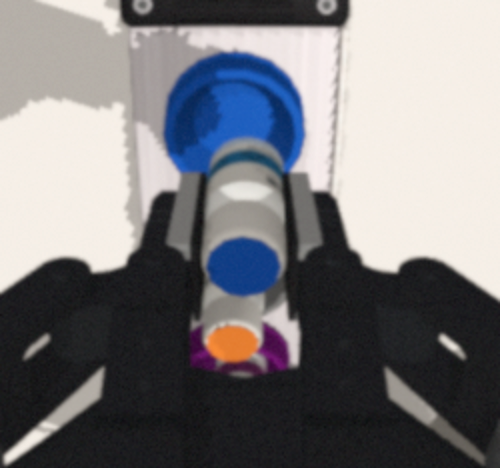

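The vial (x 246) is about 2 mm to the robot side of the blue cup (x 235), partly from the arm not having settled. I'll shift 1.5 mm across, lower and release.

```bash
python3 -m crank '0 -0.003 0 0 0 0 0;0 -0.003 0.02 0 0 0 0;0 -0.003 0.04 0 0 0 0;0 -0.003 0.06 0 0 0 0;0 -0.003 0.072 0 0 0 0;0 -0.003 0.078 0 0 0 0;0 -0.003 0.078 0 0 0 0;0 -0.003 0.078 0 0 0 0' && python3 -m crank '0 0 0.002 0 0 0 0;0 0 0.002 0 0 0 0;0 0 0.002 0 0 0 0.3;0 0 0.002 0 0 0 0.5;0 0 0.002 0 0 0 0.6;0 0 0.002 0 0 0 0.6;0 0 0.002 0 0 0 0.6;0 0 0.002 0 0 0 0.6'
```

```text
clock: 21.2
ee_pos: [0.5053, -0.1017, 0.0378]
tool_rot: [180.0, -0.0, -70.3]
force: [-2.6, 0.1, 3.9]
opening: 0.0201
grasp_force: 39.9
clock: 22.0
ee_pos: [0.5052, -0.1015, 0.0363]
tool_rot: [180.0, -0.0, -70.3]
force: [0.1, -0.4, -0.4]
opening: 0.0511
grasp_force: 0.0
```

```bash
python3 -m crank '0 0 -0.05 0 0 0 0.6;0 0 -0.11 0 0 0 0.6;0 0 -0.16 0 0 0 0.6;-0.04 0 -0.16 0 0 0 0.6;-0.08 0 -0.16 0 0 0 0.6;-0.117 0.001 -0.16 0 0 0 0.6;-0.117 0.001 -0.16 0 0 0 0.6;-0.117 0.001 -0.15 0 0 0 0.6;-0.117 0.001 -0.1 0 0 0 0.6;-0.117 0.001 -0.05 0 0 0 0.6;-0.117 0.001 -0.015 0 0 0 0.6;-0.117 0.001 0 0 0 0 0.6'&& python3 -m crank '0 0 0 0 0 0 0.6;0 0 0 0 0 0 0;0 0 0 0 0 0 0;0 0 0 0 0 0 0;0 0 0 0 0 0 0;0 0 0 0 0 0 0;0 0 0 0 0 0 0;0 0 0 0 0 0 0;0 0 0 0 0 0 0' && python3 -m crank '0 0 -0.02 0 0 0 0;0 0 -0.06 0 0 0 0;0 0 -0.11 0 0 0 0;0 0 -0.16 0 0 0 0;0 0 -0.16 0 0 0 0;0 0 -0.16 0 0 0 0'
```

```text
clock: 23.2
ee_pos: [0.4838, -0.0475, 0.0339]
tool_rot: [179.8, 0.0, -70.3]
force: [-0.7, 0.5, 0.1]
opening: 0.0513
grasp_force: 0.0
clock: 24.1
ee_pos: [0.4859, -0.0466, 0.0378]
tool_rot: [-179.9, -0.1, -70.2]
force: [-0.6, 0.2, 5.0]
opening: 0.0204
grasp_force: 39.4
clock: 24.7
ee_pos: [0.485, -0.0463, 0.1168]
tool_rot: [-180.0, 0.0, -70.3]
force: [0.8, 0.1, -2.1]
opening: 0.0201
grasp_force: 39.2
```

```bash
python3 -m crank '-0.06 0 0 0 0 0 0;-0.13 0 0 0 0 0 0;-0.2 0 0 0 0 0 0;-0.24 0 0 0 0 0 0;-0.24 0 0 0 0 0 0;-0.24 0 0.04 0 0 0 0;-0.24 0 0.08 0 0 0 0;-0.24 0 0.08 0 0 0 0;-0.24 0 0.08 0 0 0 0'; python3 - <<'E'
from cell import robot
import cv2,numpy as np
d=robot.grab_frame("wrist")
a=cv2.resize(d["frame"][150:384,130:380,::-1],(500,468))
cv2.imwrite("pics/w8.png",cv2.convertScaleAbs(a,alpha=1.3))
E
```

```text
clock: 25.6
ee_pos: [0.4444, 0.0656, 0.0763]
tool_rot: [179.9, -0.1, -70.3]
force: [-0.2, -0.1, -0.8]
opening: 0.0201
grasp_force: 39.3
```

View pics/w8.png

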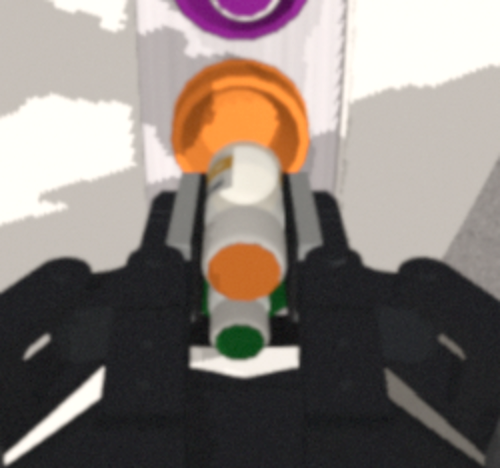

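The orange vial (x 245) is about 1 mm from the orange cup's centre (x 240). I'll lower it, release and retreat upward.

```bash
python3 -m crank '0 -0.001 0.02 0 0 0 0;0 -0.001 0.04 0 0 0 0;0 -0.001 0.06 0 0 0 0;0 -0.001 0.072 0 0 0 0;0 -0.001 0.078 0 0 0 0;0 -0.001 0.078 0 0 0 0;0 -0.001 0.078 0 0 0 0' && python3 -m crank '0 0 0.002 0 0 0 0;0 0 0.002 0 0 0 0;0 0 0.002 0 0 0 0.3;0 0 0.002 0 0 0 0.5;0 0 0.002 0 0 0 0.6;0 0 0.002 0 0 0 0.6;0 0 0.002 0 0 0 0.6;0 0 0.002 0 0 0 0.6' && python3 -m crank '0 0 -0.05 0 0 0 0.6;0 0 -0.11 0 0 0 0.6;0 0 -0.17 0 0 0 0.6;0 0 -0.24 0 0 0 0.6;-0.03 0 -0.31 0 0 0 0.6;-0.06 0 -0.36 0 0 0 0.6;-0.06 0 -0.36 0 0 0 0.6;-0.06 0 -0.36 0 0 0 0.6;-0.06 0 -0.36 0 0 0 0.6'; python3 - <<'E'
from cell import robot
from h import *
d=robot.grab_frame("wrist");s=robot.grab_frame("side");np.savez("pics/w9.npz",**d)
a=cv2.resize(d["frame"][0:290,150:340,::-1],None,fx=2,fy=2,interpolation=cv2.INTER_CUBIC)
b=cv2.resize(s["frame"][150:230,185:305,::-1],(400,267),interpolation=cv2.INTER_CUBIC)
c=np.zeros((580,400,3),np.uint8);c[:267]=b
c[290:557]=cv2.resize(s["frame"][120:300,230:500,::-1],(400,267))
cv2.imwrite("pics/w9.png",np.hstack([cv2.convertScaleAbs(a,alpha=1.2),c]))
E
```

```text
clock: 26.35
ee_pos: [0.4451, 0.0664, 0.0378]
tool_rot: [180.0, -0.0, -70.2]
force: [-3.0, -0.7, 4.4]
opening: 0.0201
grasp_force: 39.9
clock: 27.15
ee_pos: [0.4449, 0.0665, 0.0363]
tool_rot: [180.0, -0.0, -70.3]
force: [1.1, 0.3, -0.1]
opening: 0.0514
grasp_force: 0.0
clock: 28.05
ee_pos: [0.4345, 0.0945, 0.2152]
tool_rot: [179.9, -0.0, -70.3]
force: [0.2, 0.2, -1.5]
opening: 0.0513
grasp_force: 0.0
```

View pics/w9.png

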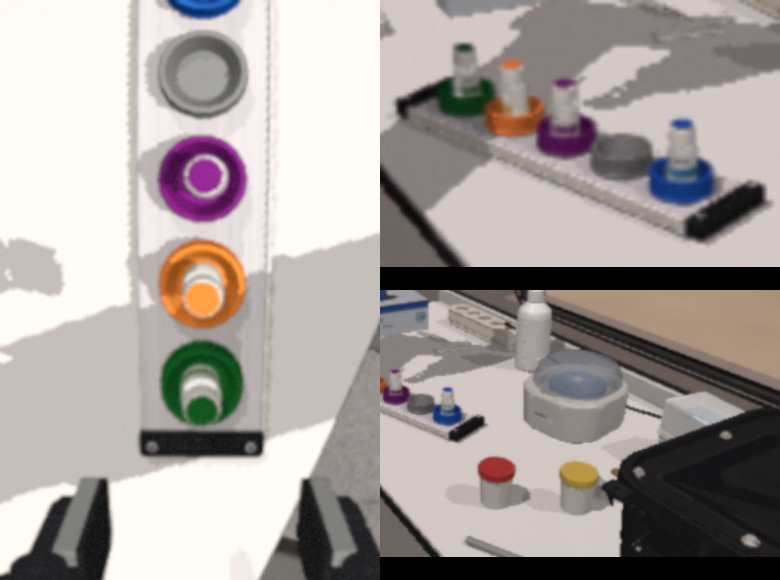

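All four vials stand upright in their own colours, grey is empty, and the red cup is in place. One depth check that they are fully down (caps at about 69 mm).

```bash
python3 - <<'E'
from cell import robot
from h import *
d=dict(np.load("pics/w9.npz"));s=robot.grab_frame("side")
def med(d,p): u,v=np.round(p).astype(int); w=d["depth"][v-1:v+2,u-1:u+2]; return np.median(w[w>0])
for n,p in(("orange",(251.5,148.5)),("purple",(252,88)),("green",(251,205))):
    o,r=wray(d,p); print(n,(o+r[0]*med(d,p)/-(r[0]@d["extrinsics"][2,:3])).round(4))
for n,p in(("blue",(275.5,187)),("purple",(240,174.8)),("orange",(224.6,169.5)),("green",(210,164.5))):
    o,r=ray(s,p); print("side",n,(o+r[0]*med(s,p)).round(4))
E
```

```text
orange [0.4438 0.0675 0.0694]
purple [0.4633 0.0115 0.0691]
green [0.4242 0.1238 0.0694]
side blue [ 0.5036 -0.1038  0.0683]
side purple [0.4623 0.0087 0.0682]
side orange [0.443  0.0642 0.0675]
side green [0.4236 0.1209 0.0666]
```

```bash
python3 -c "from cell import robot;print(robot.job_done())"
```

```text
the job is handed in; nothing more can be done
None
```

I handed the job in at about 28 s: all four vials stand upright in the seats of their own colours, the grey seat is empty, and the red cup was not touched. Cap heights of about 69 mm confirm the vials are fully down.

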